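Put the cutting dies back on their storage boards

ROBOT

A 6-joint arm with a two-finger parallel gripper is mounted at the origin on the work surface. World frame = base frame: x ahead of the robot, y to its left, z up, the work surface at z = 0. Lengths are in m, angles in rad, forces in N, time in s.
With the tool pointing down it reaches from about 0.325 to 0.775 m from the base axis. Payload 5.5 kg.
Tool frame: the origin (TCP) lies midway between the tips of the shut fingers; the grasp point (between the pads) lies 19 mm behind it; y points along the fingers, z is the direction in which the jaws open and shut, and the axes are right-handed (so a half turn about y gives the same grasp; the last joint's range is limited). The gripper opens to 88 mm and grips with 3 to 60 N. Pads are 20 mm wide; open, the fingers measure 115 mm over their backs; the gripper's body (75 mm by 178 mm) begins 61 mm behind the grasp point.
Start: joints at [1.06, 0.091, 1.231, -0, 1.82, -0.057], TCP at [0.263, 0.539, 0.223] pointing down, gripper open.
Joint ranges: [-2.87, 2.87], [-0.86, 2.18], [0.17, 2.46], [-1.51, 4.65], [0.06, 2.69], [-2.65, 2.65]. Speed limits (rad/s): [2.57, 2.57, 3.01, 3.14, 3.14, 3.14].

INTERFACE

Orientations are given as a unit quaternion [w, x, y, z].
In Python, from rig import read_state, read_camera, camera_info, sign_off, look_for gives the robot as it stands. The module is installed in compiled form; this text tells all that it offers.
- The arm moves only by the shell command python3 -m handwheel 'ROWS' [OPENING]. ROWS is JSON, a list of rows, each a list of 4 numbers: the shift along the tool's x, y, z in units of 200 mm (1.0 is 200 mm), then the turn about the tool's y in units of 180 degrees (1.0 is 180 degrees). A call has 1 to 5 rows; each row shifts and turns the pose as measured when the row begins, along the tool's axes as they then stand; what a row does not reach is not made up. A row lasts 1/10 s, in which the tool goes at most 50 mm and 8.59 degrees, less where a joint would pass 70% of its speed; a pose out of reach is approached as far as the arm can. A call with a number of a shift or a turn outside -1 to 1 is refused whole. A call with a gripper value outside its range is refused whole. OPENING is the closure, from 0 (fully open) to 1 (shut), set as the call begins (- or left out, the last holds). The fingers move at their own pace and stop on an object; the grip force is fixed at half the most. Time passes only in rows, so rows that do not move let the fingers close. It gives the time, the measured TCP pose, the force and the opening at its end, in the units of the state.
- read_state(): the state, without advancing time (a new reading comes with each control period).
- read_camera(name): name is "scene" or "top"; returns the picture (384x512x3 uint8, red, green, blue); there is no depth.
- camera_info(name): a dict with "fx", "fy", "cx", "cy" (pixels), "view" (4x4, takes a point from world to camera coordinates). Camera axes: x right, y down, z forward; pixel columns grow to the right and rows downward; lengths in m; the calibration is good to about 2 mm. A picture is of the moment at which its call begins. camera_info takes no time and is no camera call.
- sign_off(): hands the job in, once; it reports no verdict.
Trained networks look in the newest picture that a camera, given by its name, has taken for a name from the list of things; names that differ only in an ending like _2 or _b are one class to them, and where a whole thing is asked for, a point or a joint stands for the part that bears it (a point fixed in the world has none). Each returns a list of dicts, best first, with "confidence" (0 to 1); they miss things now and then, are a little off and sometimes report something else, mostly with a low value. They report only what shows in the picture. A call takes as long as a camera call. They do not tell look-alikes from the thing itself.
- look_for(camera, target): "point" ([x, y, z] in m, in world coordinates, good to about 4 mm: the middle of the surface that is visible of it).
The state is a dict: "time": time; "joints": joint angles; "joint_velocities": joint speeds; "joint_efforts": joint torques, N m; "tcp_pos": TCP position; "eef_rot": TCP orientation; "ft_force": force on the tool from outside, world axes, zero at the start; "moment": the same for the moment, N m; "gripper_width": finger opening in m.
Only numpy, scipy, OpenCV 4.12 (cv2) and the standard library are available. Lean on these libraries where they do the work, as an engineer would, in place of code of your own. Each camera call takes 0.05 s, during which the arm holds its last target.

TASK

Put the four steel cutting dies away: set each one, standing level the way it stands now, on the plywood board that bears its own silhouette (mind that there are a large and a small round one, and a long one with round ends and one with square corners), so that it covers the silhouette, the long dies lined up with theirs. Do not shift the glue jar and the thread spool that stand among them, and let go of everything at the end.

Things in the scene. Friction and masses are not known exactly. Their poses are not given: they have to be found in the camera images.
- die_big_round: Steel cutting die: open band of 3 mm strip on edge, 34 mm high, round, 60 mm outside diameter, with one dark bar 6 mm wide across its top along y. 0.07 to 0.24 kg. Origin: centre of the outline at the lower edge; z up. Round, so its turn does not matter. Starts on the bench, turned up to 1.2 rad. Grip it from above across the outside of the band.
- die_small_round: Steel cutting die: open band of 3 mm strip on edge, 34 mm high, round, 38 mm outside diameter, with one dark bar 6 mm wide across its top along y. 0.07 to 0.24 kg. Origin: centre of the outline at the lower edge; z up. Round, so its turn does not matter. Starts on the bench, turned up to 1.2 rad. Grip it from above across the outside of the band.
- die_oval: Steel cutting die: open band of 3 mm strip on edge, 34 mm high, oval with half-round ends, 88 mm (x) by 42 mm (y) outside, with two dark bars 6 mm wide across its top along y. 0.07 to 0.24 kg. Origin: centre of the outline at the lower edge; z up. x: its long axis; same after a half turn. Starts on the bench, turned up to 1.2 rad. Grip it from above across the outside of the band.
- die_rect: Steel cutting die: open band of 3 mm strip on edge, 34 mm high, rectangle with square corners, 88 mm (x) by 42 mm (y) outside, with two dark bars 6 mm wide across its top along y. 0.07 to 0.24 kg. Origin: centre of the outline at the lower edge; z up. x: its long axis; same after a half turn. Starts on the bench, turned up to 1.2 rad. Grip it from above across the outside of the band.
- board_big_round: Plywood storage board, 110 (x) by 72 (y) by 6 mm thick, fixed to the bench; in the middle of its top a black silhouette: a disc of 60 mm diameter. Origin: centre of the silhouette, at bench level (the top is 6 mm higher); z up, x along the long side. Turned up to 0.45 rad. For die_big_round.
- board_small_round: Plywood storage board, 110 (x) by 72 (y) by 6 mm thick, fixed to the bench; in the middle of its top a black silhouette: a disc of 38 mm diameter. Origin: centre of the silhouette, at bench level (the top is 6 mm higher); z up, x along the long side. Turned up to 0.45 rad. For die_small_round.
- board_oval: Plywood storage board, 110 (x) by 72 (y) by 6 mm thick, fixed to the bench; in the middle of its top a black silhouette: an oval with half-round ends, 88 mm along x by 42 mm. Origin: centre of the silhouette, at bench level (the top is 6 mm higher); z up, x along the long side. Turned up to 0.45 rad. For die_oval, its length along x.
- board_rect: Plywood storage board, 110 (x) by 72 (y) by 6 mm thick, fixed to the bench; in the middle of its top a black silhouette: a rectangle with square corners, 88 mm along x by 42 mm. Origin: centre of the silhouette, at bench level (the top is 6 mm higher); z up, x along the long side. Turned up to 0.45 rad. For die_rect, its length along x.
- glue_jar: Small glue jar with a blue cap, 36 mm diameter, 50 mm high; origin: centre of its underside, z up. Loose, light; stands among the dies and boards and is to be left where it is.
- spool: Beige thread spool on end, 36 mm diameter, 40 mm high; origin: centre of its underside, z up. A like-sized tin, 26 mm high and fixed, stands in one row with jar and spool (x about 0.54 m; y about -0.2, 0 and 0.2 m, in any order). Loose, light; stands among the dies and boards and is to be left where it is.
Not all that is in view belongs to the job. What is shaped like the die_big_round but blue or green is not meant.

How it is judged:
At the end, for the whole second after the job is handed in: Each die stands level (0.1 rad) on the board with its silhouette, its centre within 10 mm of the silhouette's, its lower edge within 3 mm of the board's top; the oval and rectangular dies lie along theirs within 0.21 rad, either way round; all released and at rest (horizontal distance between die_big_round and board_big_round below 0.01 m and z of die_big_round in the frame of board_big_round between 0.003 and 0.009 m and angle between each of die_big_round, die_small_round, die_oval, die_rect's own z axis and vertical below 0.1 rad and linear speed of each of die_big_round, die_small_round, die_oval, die_rect below 0.01 m/s and horizontal distance between die_small_round and board_small_round below 0.01 m and z of die_small_round in the frame of board_small_round between 0.003 and 0.009 m and horizontal distance between die_oval and board_oval below 0.01 m and z of die_oval in the frame of board_oval between 0.003 and 0.009 m and angle between the x axis of die_oval and the x axis of board_oval, either way round below 0.21 rad and horizontal distance between die_rect and board_rect below 0.01 m and z of die_rect in the frame of board_rect between 0.003 and 0.009 m and angle between the x axis of die_rect and the x axis of board_rect, either way round below 0.21 rad); the robot touches nothing.
It fails at once if the glue jar is shifted by more than 15 mm or knocked over (distance of glue_jar from where it was at the start of the episode above 0.015 m or angle between glue_jar's own z axis and vertical above 0.4 rad).
It fails at once if the thread spool is shifted by more than 15 mm or knocked over (distance of spool from where it was at the start of the episode above 0.015 m or angle between spool's own z axis and vertical above 0.4 rad).
It also fails if it takes over 109 s, if anything falls off the work surface, if the arm or the gripper's body presses on something with over 40 N, if the wrist force passes 120 N, or if a joint passes its speed limit or range.

## Working session

There is one attempt and no reset: what is moved stays moved. The work goes in short steps, Python scripts to look and compute and a shell command to move; the robot and the scene stay as the last step left them, time stands still between calls to the robot, and variables do not carry over. Pictures are saved under pics/ and viewed, and the job is handed in when it is done.

```bash
mkdir -p pics
cat > h.py <<'E'
import numpy as np, cv2
from rig import *
def save(n,im): cv2.imwrite('pics/'+n,cv2.cvtColor(im,cv2.COLOR_RGB2BGR))
E
python3 - <<'E'
from h import *
for c in ['scene','top']:
    im=read_camera(c); save(c+'0.png',im); np.save(c+'0.npy',im)
    i=camera_info(c); print(c,i['fx'],i['cx'],i['cy'],np.round(i['view'],4).tolist())
s=read_state(); print({k:np.round(v,4).tolist() for k,v in s.items()})
E
```

```text
scene 354.52349944073853 250.97628903724393 197.90277599755365 [[0.0757, 0.9971, -0.0091, -0.0718], [0.6993, -0.0596, -0.7124, -0.3234], [-0.7108, 0.0475, -0.7018, 1.1494], [0.0, 0.0, 0.0, 1.0]]
top 496.2424972203124 253.98460742287102 190.21079037106756 [[0.0034, -1.0, -0.0065, 0.0512], [-0.9984, -0.003, -0.0559, 0.4939], [0.0559, 0.0067, -0.9984, 1.2183], [0.0, 0.0, 0.0, 1.0]]
{'time': 0.1, 'joints': [1.0603, 0.0918, 1.2317, -0.0, 1.8198, -0.0567], 'joint_velocities': [-0.0004, -0.0025, -0.0006, 0.0004, 0.0003, -0.0001], 'joint_efforts': [0.004, -44.7855, -40.7569, 0.0702, 0.0284, -0.0001], 'tcp_pos': [0.2629, 0.539, 0.2216], 'eef_rot': [-0.6884, 0.6896, -0.1592, 0.1589], 'ft_force': [-0.8764, 0.4337, -0.17], 'moment': [-0.0441, -0.0354, 0.0277], 'gripper_width': 0.0876}
```

View pics/top0.png

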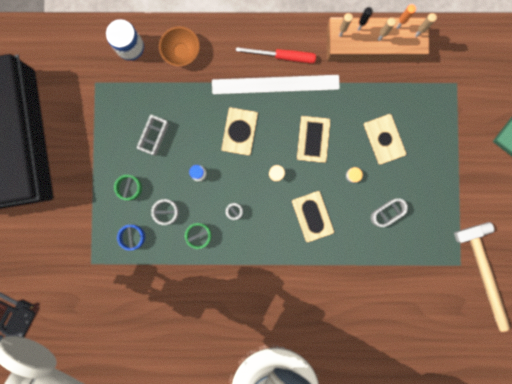

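View pics/scene0.png

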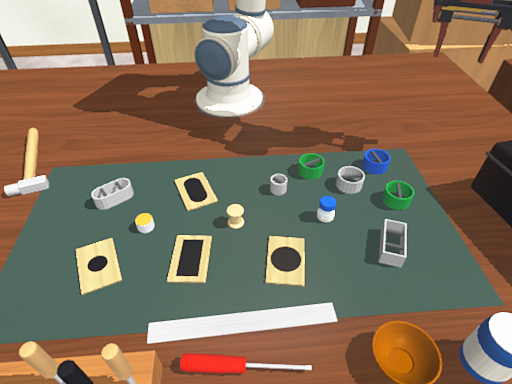

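The steel dies in the top view are rect (152,134), big round (165,212), small round (234,212) and oval (390,213). The green rings at (127,187) and (198,235) and the blue ring at (130,237) are look-alikes and not meant. The boards are big (240,131), rect (313,139), small (385,138) and oval (313,216). The jar is at (198,173), the spool at (277,173) and the fixed tin at (355,175).

```bash
cat >> h.py <<'E'
def cam(c):
    i=camera_info(c); K=np.array([[i['fx'],0,i['cx']],[0,i['fy'],i['cy']],[0,0,1]]); return K,np.array(i['view'])
def proj(c,P):
    K,V=cam(c); P=np.atleast_2d(P); q=(V[:3,:3]@P.T).T+V[:3,3]; q=q@K.T; return q[:,:2]/q[:,2:]
def back(c,uv,z):
    K,V=cam(c); R=V[:3,:3];C=-R.T@V[:3,3]
    uv=np.atleast_2d(uv); d=np.c_[uv,np.ones(len(uv))]@np.linalg.inv(K).T@R
    return C+d*((z-C[2])/d[:,2])[:,None]
def rect(c,im,cx,cy,z,half=.08,s=.0005):
    # rectified view, up=+x, left=+y
    n=int(2*half/s); g=np.array([[0,0],[n,0],[n,n],[0,n]],np.float32)
    W=np.array([[cx+half-v*s,cy+half-u*s,z] for u,v in g])
    H=cv2.getPerspectiveTransform(g,proj(c,W).astype(np.float32))
    return cv2.warpPerspective(im,H,(n,n),flags=cv2.INTER_CUBIC|cv2.WARP_INVERSE_MAP)
E
python3 - <<'E'
from h import *
for n in ['die_big_round','die_small_round','die_oval','die_rect','board_big_round','board_small_round','board_oval','board_rect','glue_jar','spool']:
    for c in ['top','scene']:
        r=look_for(c,n); print(n,c,[(round(d['confidence'],2),np.round(d['point'],3).tolist(),proj(c,d['point'])[0].round().tolist()) for d in r[:5]])
im=np.load('top0.npy')
# silhouettes
px={'big':(240,131),'rect':(313,139),'small':(385,138),'oval':(313,216)}
for n,p in px.items():
    c=back('top',p,.006)[0]
    o=rect('top',im,c[0],c[1],.006,.06)
    m=(o.max(2)<60).astype(np.uint8); k,l,st,ce=cv2.connectedComponentsWithStats(m)
    j=1+np.argmax(st[1:,4]); 
    (u,v),(w,h),a=cv2.minAreaRect(np.argwhere(l==j)[:,::-1].astype(np.float32))
    mm=cv2.moments((l==j).astype(np.uint8)); ang=.5*np.arctan2(2*mm['mu11'],mm['mu20']-mm['mu02'])
    f=lambda u,v:(round(c[0]+.06-v*.0005,4),round(c[1]+.06-u*.0005,4))
    print(n,f(*ce[j]),f(u,v),w/2,h/2,st[j,4]/4,'img ang',a,np.degrees(ang),'world yaw',-90-np.degrees(ang)+0)
px={'big':(165,212),'rect':(152,134),'small':(234,212),'oval':(390,213)}
T=[]
for n,p in px.items():
    c=back('top',p,.034)[0]; print(n,c)
    o=rect('top',im,c[0],c[1],.034,.06,.0004); T.append(o)
save('crops.png',np.vstack([np.hstack(T[:2]),np.hstack(T[2:])]))
E
```

```text
die_big_round top [(0.89, [0.377, 0.353, 0.03], [131.0, 237.0]), (0.85, [0.443, 0.277, 0.034], [162.0, 210.0]), (0.74, [0.379, 0.194, 0.027], [196.0, 237.0])]
die_big_round scene [(0.97, [0.444, 0.27, 0.026], [350.0, 177.0]), (0.97, [0.389, 0.35, 0.026], [376.0, 161.0]), (0.79, [0.506, 0.361, 0.027], [398.0, 193.0]), (0.65, [0.389, 0.189, 0.023], [311.0, 165.0])]
die_small_round top []
die_small_round scene [(0.73, [0.452, 0.102, 0.024], [279.0, 185.0])]
die_oval top [(0.92, [0.44, -0.279, 0.034], [390.0, 212.0])]
die_oval scene [(0.73, [0.445, -0.279, 0.019], [112.0, 194.0])]
die_rect top [(0.83, [0.63, 0.302, 0.03], [153.0, 134.0])]
die_rect scene [(0.62, [0.646, 0.304, 0.03], [396.0, 244.0])]
board_big_round top [(0.73, [0.644, 0.094, 0.002], [238.0, 131.0])]
board_big_round scene [(0.82, [0.65, 0.086, 0.009], [284.0, 260.0])]
board_small_round top [(0.69, [0.628, -0.274, 0.012], [385.0, 137.0])]
board_small_round scene [(0.75, [0.629, -0.273, 0.006], [98.0, 264.0])]
board_oval top [(0.69, [0.43, -0.092, 0.003], [312.0, 216.0])]
board_oval scene [(0.88, [0.433, -0.095, 0.01], [194
[... 722 characters left out ...]
8)) 31.741687774658203 77.96116638183594 2203.25 img ang 5.710593223571777 -84.24625240027976 world yaw -5.753747599720242
small (np.float64(0.6252), np.float64(-0.2748)) (np.float64(0.6251), np.float64(-0.2747)) 27.056421279907227 26.385601043701172 571.0 img ang 63.43495178222656 -89.38050962897023 world yaw -0.6194903710297694
oval (np.float64(0.4506), np.float64(-0.0833)) (np.float64(0.4496), np.float64(-0.0834)) 34.62187194824219 25.48270034790039 406.25 img ang 78.17850494384766 86.71712318958078 world yaw -176.71712318958078
big [0.43868371 0.26955624 0.034     ]
rect [0.63041731 0.3041696  0.034     ]
small [0.43923743 0.10117115 0.034     ]
oval [ 0.43805544 -0.27837793  0.034     ]
```

View pics/crops.png

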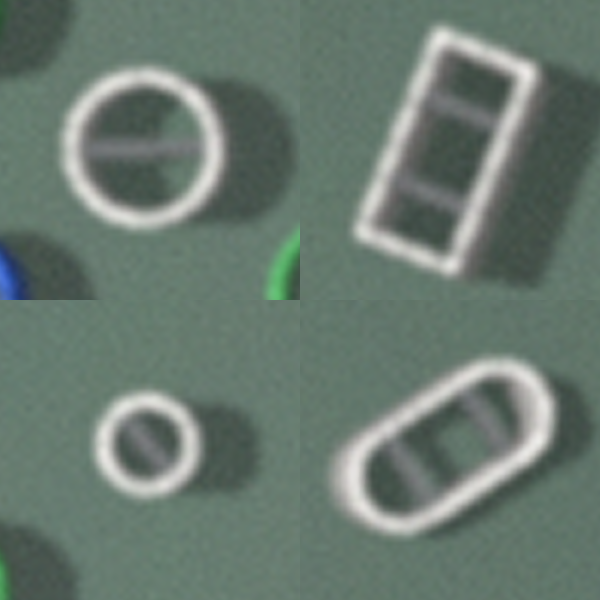

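```bash
cat > meas.py <<'E'
from h import *
def comp(o,m):
    k,l,st,ce=cv2.connectedComponentsWithStats(m.astype(np.uint8)); n=o.shape[0]//2
    j=1+np.argmin([np.hypot(*(ce[i]-n))+(1e3 if st[i,4]<300 else 0) for i in range(1,k)])
    return (l==j).astype(np.uint8)
def fit(im,cam,p,z,kind,half=.065,s=.0005):
    c=np.array(p,float)
    for it in range(2):
        o=rect(cam,im,c[0],c[1],z,half,s).astype(float)
        g=o.mean(2)
        if kind=='sil': m=comp(o,g<105)
        else:
            m=comp(o,(g>150)&(o.max(2)-o.min(2)<45))
            cs,_=cv2.findContours(m,cv2.RETR_EXTERNAL,cv2.CHAIN_APPROX_NONE)
            m=cv2.drawContours(np.zeros_like(m),cs,-1,1,-1)
        pts=np.argwhere(m)[:,::-1].astype(np.float32)
        (u,v),wh,a=cv2.minAreaRect(pts)
        M=cv2.moments(m,True); ang=.5*np.arctan2(2*M['mu11'],M['mu20']-M['mu02'])
        cu,cv=M['m10']/M['m00'],M['m01']/M['m00']
        f=lambda u,v:np.array([c[0]+half-v*s,c[1]+half-u*s])
        cen,mid=f(cu,cv),f(u,v)
        # image dir (cos,sin)->(du,dv): world dx=-sin, dy=-cos
        yaw=np.degrees(np.arctan2(-np.cos(ang),-np.sin(ang))); yaw=(yaw+90)%180-90
        c=cen
    return cen.round(4),mid.round(4),(np.array(wh)*s*1000).round(1),yaw.round(1)
S={'big':(.6445,.09),'rect':(.6257,-.0958),'small':(.6252,-.2748),'oval':(.435,-.093)}
D={'big':(.439,.27),'rect':(.630,.304),'small':(.44,.101),'oval':(.438,-.278)}
E
python3 - <<'E'
from meas import *
for c in ['top','scene']:
    im=np.load(c+'0.npy')
    for n,p in S.items(): print('sil',c,n,*fit(im,c,p,.006,'sil'))
    for n,p in D.items(): print('die',c,n,*fit(im,c,p,.034,'die'))
for n,p in dict(jar=(198,173,.05),spool=(277,173,.04),tin=(355,175,.026)).items(): print(n,back('top',p[:2],p[2]))
E
```

```text
sil top big [0.6439 0.0908] [0.6437 0.0909] [53.9 53.7] 81.3
sil top rect [ 0.6243 -0.0956] [ 0.6242 -0.0957] [37.3 83.2] -5.7
sil top small [ 0.625  -0.2747] [ 0.625  -0.2747] [32. 32.] 8.2
sil top oval [ 0.43   -0.0931] [ 0.4299 -0.0932] [82.6 36.9] 19.5
die top big [0.4396 0.273 ] [0.4396 0.2727] [64.7 64.7] 38.3
die top rect [0.6301 0.3063] [0.6301 0.3061] [47.3 93. ] -21.7
die top small [0.4416 0.1029] [0.4417 0.1027] [42.4 42.1] 18.3
die top oval [ 0.4396 -0.2765] [ 0.4393 -0.2765] [47.3 94.3] -58.7
sil scene big [0.6448 0.0906] [0.6449 0.0905] [57.7 58.1] -85.9
sil scene rect [ 0.6254 -0.0956] [ 0.6253 -0.0956] [40.9 86.5] -6.0
sil scene small [ 0.6258 -0.2745] [ 0.6258 -0.2746] [35.8 35.8] -54.0
sil scene oval [ 0.4309 -0.0931] [ 0.431  -0.0931] [85.9 40.5] 19.8
die scene big [0.4529 0.2702] [0.4562 0.2713] [62.7 94.9] -11.9
die scene rect [0.641 0.301] [0.6424 0.3007] [ 46.8 116.1] -24.0
die scene small [0.4562 0.1018] [0.458  0.1024] [72.5 40. ] -3.4
die scene oval [ 0.4563 -0.2707] [ 0.456  -0.2691] [82.1 89.8] -29.5
jar [[0.53293891 0.18798875 0.05      ]]
spool [[ 0.53437887 -0.0032987   0.04      ]]
tin [[ 0.53124818 -0.19568049  0.026     ]]
```

```bash
cat > go.py <<'E'
import sys
from h import *
from scipy.spatial.transform import Rotation as Ro
# usage: go.py x y z jawyaw_deg|-   (jaw yaw = world heading of tool z, mod 180)
x,y,z=map(float,sys.argv[1:4]); s=read_state()
q=s['eef_rot']; R=Ro.from_quat([q[1],q[2],q[3],q[0]]).as_matrix()
p=np.array(s['tcp_pos']); jaw=np.degrees(np.arctan2(R[1,2],R[0,2]))
d=np.array([x,y,z])-p; turn=0
if sys.argv[4]!='-':
    turn=(float(sys.argv[4])-jaw+90)%180-90
    if len(sys.argv)>5: turn+=180*float(sys.argv[5])
print('t',round(s['time'],2),'tcp',p.round(4),'jaw',jaw.round(1),'j6',round(s['joints'][5],2),'turn',round(turn,1),'w',round(s['gripper_width'],4),'F',np.round(s['ft_force'],1),'toolY',R[:,1].round(3))
n=max(1,int(np.ceil(max(np.linalg.norm(d)/.049,abs(turn)/8.5))))
for i in range(n):
    t=R.T@d/n/.2; print('[%s],'%','.join('%.3f'%v for v in [*t,-turn/n/180]))
    R=R@Ro.from_euler('y',-turn/n,degrees=True).as_matrix()
E
python3 go.py .630 .306 .12 68.3
```

```text
t 1.1 tcp [0.263  0.5393 0.2226] jaw 64.0 j6 -0.06 turn 4.3 w 0.0879 F [-0.3 -0.  -0.3] toolY [-0. -0. -1.]
[0.216,0.051,-0.024,-0.002],
[0.216,0.051,-0.026,-0.002],
[0.216,0.051,-0.028,-0.002],
[0.215,0.051,-0.029,-0.002],
[0.215,0.051,-0.031,-0.002],
[0.215,0.051,-0.032,-0.002],
[0.215,0.051,-0.034,-0.002],
[0.214,0.051,-0.036,-0.002],
[0.214,0.051,-0.037,-0.002],
[0.214,0.051,-0.039,-0.002],
```

```bash
python3 -m handwheel '[[0.216,0.05,-0.025,-0.002],[0.216,0.05,-0.026,-0.002],[0.216,0.05,-0.028,-0.002],[0.215,0.05,-0.03,-0.002],[0.215,0.05,-0.03,-0.002]]' 0.3; python3 -m handwheel '[[0.215,0.05,-0.032,-0.002],[0.215,0.05,-0.034,-0.002],[0.214,0.05,-0.036,-0.002],[0.214,0.05,-0.037,-0.002],[0.214,0.05,-0.039,-0.002]]'; python3 go.py .630 .306 .07 68.3
```

```text
time: 1.6
tcp_pos: [0.4477, 0.4238, 0.1734]
eef_rot: [0.694, -0.69, 0.144, -0.144]
ft_force: [-0.0, 1.1, -0.6]
gripper_width: 0.0615
time: 2.1
tcp_pos: [0.6389, 0.3027, 0.1215]
eef_rot: [0.697, -0.692, 0.132, -0.133]
ft_force: [0.1, 0.2, -0.2]
gripper_width: 0.0616
t 2.1 tcp [0.6389 0.3027 0.1215] jaw 68.4 j6 -0.8 turn -0.1 w 0.0616 F [ 0.1  0.2 -0.2] toolY [ 0.003  0.007 -1.   ]
[-0.024,0.129,-0.002,0.000],
[-0.024,0.129,-0.002,0.000],
```

Tracking is accurate, so I go down.

```bash
python3 -m handwheel '[[-0.024,0.13,-0.002,0],[-0.024,0.13,-0.002,0],[0,0,0,0]]'; python3 go.py .630 .306 .006 68.3
```

```text
time: 2.4
tcp_pos: [0.6347, 0.2991, 0.0637]
eef_rot: [0.695, -0.693, 0.136, -0.135]
ft_force: [-1.0, -0.7, -1.2]
gripper_width: 0.0613
t 2.4 tcp [0.6347 0.2991 0.0637] jaw 67.9 j6 -0.8 turn 0.4 w 0.0613 F [-1.  -0.7 -1.2] toolY [ 0.     0.004 -1.   ]
[-0.017,0.144,0.011,-0.001],
[-0.017,0.144,0.011,-0.001],
```

```bash
python3 -m handwheel '[[-0.034,0,0.022,-0.002],[0,0,0,0]]'; python3 go.py .630 .306 .006 68.3
```

```text
time: 2.6
tcp_pos: [0.6298, 0.3064, 0.0652]
eef_rot: [0.696, -0.693, 0.133, -0.133]
ft_force: [0.0, 0.4, 0.5]
gripper_width: 0.0612
t 2.6 tcp [0.6298 0.3064 0.0652] jaw 68.3 j6 -0.79 turn -0.0 w 0.0612 F [0.  0.4 0.5] toolY [ 0.001  0.004 -1.   ]
[0.001,0.148,-0.001,0.000],
[0.001,0.148,-0.001,0.000],
```

```bash
python3 -m handwheel '[[0,0.13,0,0],[0,0.12,0,0],[0,0.04,0,0],[0,0,0,0]]'; python3 go.py .630 .306 .006 68.3
```

```text
time: 3.0
tcp_pos: [0.6329, 0.3112, 0.016]
eef_rot: [0.699, -0.69, 0.128, -0.136]
ft_force: [0.2, 0.1, 0.8]
gripper_width: 0.0616
t 3.0 tcp [0.6329 0.3112 0.016 ] jaw 68.5 j6 -0.79 turn -0.2 w 0.0616 F [0.2 0.1 0.8] toolY [ 0.014  0.01  -1.   ]
[-0.005,0.050,-0.030,0.001],
```

```bash
python3 -m handwheel '[[-0.005,0.05,-0.025,0],[0,0,0,0]]'; python3 go.py .630 .306 .006 68.3;python3 go.py .630 .306 .006 68.3
```

```text
time: 3.2
tcp_pos: [0.6312, 0.3077, 0.0086]
eef_rot: [0.7, -0.69, 0.126, -0.137]
ft_force: [0.2, 0.7, -1.5]
gripper_width: 0.0615
t 3.2 tcp [0.6312 0.3077 0.0086] jaw 68.6 j6 -0.79 turn -0.3 w 0.0615 F [ 0.2  0.7 -1.5] toolY [ 0.017  0.011 -1.   ]
[-0.003,0.013,-0.010,0.002],
t 3.2 tcp [0.6312 0.3077 0.0086] jaw 68.6 j6 -0.79 turn -0.3 w 0.0615 F [ 0.2  0.7 -1.5] toolY [ 0.017  0.011 -1.   ]
[-0.003,0.013,-0.010,0.002],
```

```bash
python3 -m handwheel '[[-0.003,0.01,-0.01,0],[0,0,0,0],[0,0,0,0],[0,0,0,0],[0,0,0,0]]' 1; python3 -m handwheel '[[0,-0.15,0,0],[0,-0.2,0,0],[0,-0.15,0,0],[0,0,0,0]]'; python3 go.py .625 -.0956 .11 84.2
python3 - <<'E'
from h import *
save('a1.png',read_camera('scene'))
E
```

```text
time: 3.7
tcp_pos: [0.6309, 0.3061, 0.0092]
eef_rot: [0.701, -0.689, 0.125, -0.138]
ft_force: [-0.1, 0.8, -1.5]
gripper_width: 0.0417
time: 4.1
tcp_pos: [0.6268, 0.3039, 0.1073]
eef_rot: [0.699, -0.691, 0.128, -0.135]
ft_force: [0.1, 1.0, -1.3]
gripper_width: 0.0423
t 4.1 tcp [0.6268 0.3039 0.1073] jaw 68.6 j6 -0.8 turn 15.6 w 0.0423 F [ 0.1  1.  -1.3] toolY [ 0.013  0.009 -1.   ]
[0.080,-0.004,-0.207,-0.010],
[0.074,-0.004,-0.209,-0.010],
[0.067,-0.004,-0.211,-0.010],
[0.061,-0.004,-0.213,-0.010],
[0.055,-0.004,-0.215,-0.010],
[0.048,-0.004,-0.217,-0.010],
[0.041,-0.004,-0.218,-0.010],
[0.035,-0.004,-0.219,-0.010],
[0.028,-0.004,-0.220,-0.010],
```

View pics/a1.png

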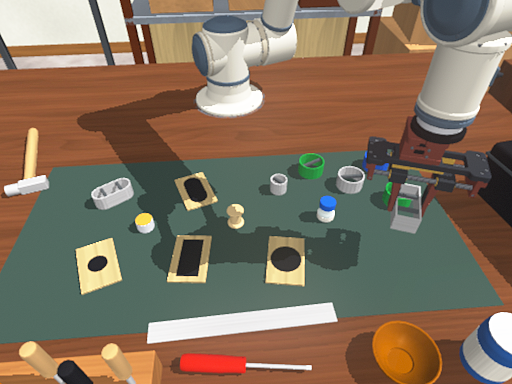

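The rect die is held and lifted, at about (407,207).

```bash
python3 -m handwheel '[[0.08,0,-0.207,-0.01],[0.074,0,-0.209,-0.01],[0.067,0,-0.211,-0.01],[0.061,0,-0.213,-0.01],[0.055,0,-0.215,-0.01]]'; python3 -m handwheel '[[0.048,0,-0.217,-0.01],[0.041,0,-0.218,-0.01],[0.035,0,-0.219,-0.01],[0.028,0,-0.21,-0.01],[0,0,0,0]]'; python3 go.py .625 -.0956 .05 84.2
```

```text
time: 4.65
tcp_pos: [0.6207, 0.0811, 0.0861]
eef_rot: [0.706, -0.701, 0.074, -0.068]
ft_force: [0.2, -0.0, -2.2]
gripper_width: 0.042
time: 5.15
tcp_pos: [0.6166, -0.1064, 0.0673]
eef_rot: [0.709, -0.704, 0.037, -0.016]
ft_force: [0.0, -0.3, -3.2]
gripper_width: 0.0424
t 5.15 tcp [ 0.6166 -0.1064  0.0673] jaw 85.8 j6 -1.72 turn -1.6 w 0.0424 F [ 0.  -0.3 -3.2] toolY [-0.029  0.007 -1.   ]
[0.040,0.086,0.056,0.009],
```

```bash
python3 -m handwheel '[[0.04,0,0.056,0.009],[0,0,0,0],[0,0,0,0]]'; python3 go.py .625 -.0956 .016 84.2
```

```text
time: 5.45
tcp_pos: [0.6218, -0.0961, 0.0587]
eef_rot: [0.709, -0.703, 0.052, -0.023]
ft_force: [0.2, 1.0, -2.7]
gripper_width: 0.0422
t 5.45 tcp [ 0.6218 -0.0961  0.0587] jaw 83.9 j6 -1.67 turn 0.3 w 0.0422 F [ 0.2  1.  -2.7] toolY [-0.04   0.01  -0.999]
[0.024,0.213,0.003,-0.002],
```

```bash
python3 -m handwheel '[[0.014,0.13,0.003,0],[0.01,0.06,0,0],[0,0,0,0]]'; python3 go.py .625 -.0956 .016 84.2
```

```text
time: 5.75
tcp_pos: [0.6241, -0.0937, 0.0177]
eef_rot: [0.709, -0.703, 0.051, -0.021]
ft_force: [0.6, -0.6, -1.1]
gripper_width: 0.042
t 5.75 tcp [ 0.6241 -0.0937  0.0177] jaw 84.1 j6 -1.67 turn 0.1 w 0.042 F [ 0.6 -0.6 -1.1] toolY [-0.042  0.011 -0.999]
[0.006,0.008,-0.009,-0.000],
```

```bash
python3 -m handwheel '[[0.006,0.008,-0.009,0],[0,0,0,0]]'; python3 go.py .625 -.0956 .016 84.2;  python3 -m handwheel '[[0,0,0,0],[0,0,0,0],[0,0,0,0]]' 0.3;python3 go.py .625 -.0956 .1 84.2
```

```text
time: 5.95
tcp_pos: [0.6253, -0.0948, 0.0178]
eef_rot: [0.709, -0.703, 0.051, -0.021]
ft_force: [-0.1, 0.6, -2.3]
gripper_width: 0.0419
t 5.95 tcp [ 0.6253 -0.0948  0.0178] jaw 84.2 j6 -1.68 turn -0.0 w 0.0419 F [-0.1  0.6 -2.3] toolY [-0.042  0.011 -0.999]
[-0.001,0.009,-0.004,0.000],
time: 6.25
tcp_pos: [0.6272, -0.0955, 0.0213]
eef_rot: [0.709, -0.703, 0.048, -0.023]
ft_force: [-0.2, 0.3, 1.0]
gripper_width: 0.0603
t 6.25 tcp [ 0.6272 -0.0955  0.0213] jaw 84.2 j6 -1.68 turn -0.0 w 0.0603 F [-0.2  0.3  1. ] toolY [-0.036  0.01  -0.999]
[-0.013,-0.196,0.000,0.000],
[-0.013,-0.196,0.000,0.000],
```

```bash
python3 -m handwheel '[[0,-0.2,0,0],[0,-0.2,0,0],[0,-0.1,0,0],[0,0,0,0]]'; python3 go.py .4396 -.2765 .1 31.3
python3 - <<'E'
from h import *
save('a2.png',read_camera('scene'))
E
```

```text
time: 6.65
tcp_pos: [0.6306, -0.0969, 0.1245]
eef_rot: [0.709, -0.703, 0.049, -0.023]
ft_force: [0.2, 0.5, 0.2]
gripper_width: 0.0616
t 6.65 tcp [ 0.6306 -0.0969  0.1245] jaw 84.2 j6 -1.68 turn -52.9 w 0.0616 F [0.2 0.5 0.2] toolY [-0.036  0.009 -0.999]
[-0.122,0.021,-0.142,0.042],
[-0.102,0.021,-0.156,0.042],
[-0.081,0.021,-0.168,0.042],
[-0.058,0.021,-0.178,0.042],
[-0.034,0.021,-0.184,0.042],
[-0.010,0.021,-0.187,0.042],
[0.015,0.021,-0.186,0.042],
```

View pics/a2.png

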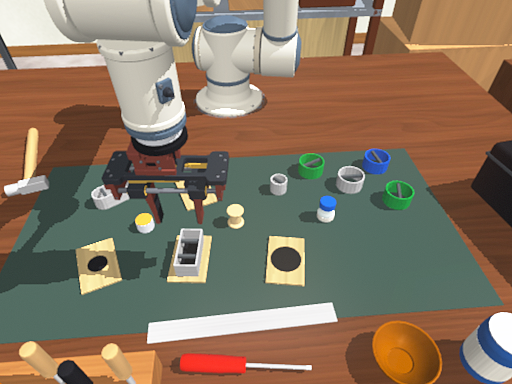

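The rect die stands on its board at (188,254) and looks aligned. Next is the oval die.

```bash
python3 -m handwheel '[[-0.122,0.01,-0.142,0.042],[-0.102,0.01,-0.156,0.042],[-0.081,0.01,-0.168,0.042],[-0.058,0.01,-0.178,0.042],[-0.034,0.01,-0.184,0.042]]'; python3 -m handwheel '[[-0.01,0,-0.187,0.042],[0.015,0,-0.186,0.042],[0,0,0,0]]'; python3 go.py .4396 -.2765 .07 31.3
```

```text
time: 7.2
tcp_pos: [0.4886, -0.2237, 0.1062]
eef_rot: [-0.652, 0.656, -0.285, 0.25]
ft_force: [0.4, 0.2, -0.6]
gripper_width: 0.0615
time: 7.5
tcp_pos: [0.4259, -0.2767, 0.1014]
eef_rot: [-0.605, 0.614, -0.377, 0.337]
ft_force: [-0.4, 0.4, -0.8]
gripper_width: 0.0612
t 7.5 tcp [ 0.4259 -0.2767  0.1014] jaw 29.3 j6 -1.14 turn 2.0 w 0.0612 F [-0.4  0.4 -0.8] toolY [-0.056  0.018 -0.998]
[0.040,0.153,0.067,-0.011],
```

```bash
python3 -m handwheel '[[0.04,0.05,0.067,-0.011],[0,0.05,0,0],[0,0,0,0]]'; python3 go.py .4396 -.2765 .05 31.3
```

```text
time: 7.8
tcp_pos: [0.4389, -0.2756, 0.0756]
eef_rot: [-0.613, 0.62, -0.368, 0.324]
ft_force: [-0.4, -0.2, 0.5]
gripper_width: 0.0616
t 7.8 tcp [ 0.4389 -0.2756  0.0756] jaw 31.4 j6 -1.16 turn -0.1 w 0.0616 F [-0.4 -0.2  0.5] toolY [-0.06   0.022 -0.998]
[0.012,0.127,0.006,0.001],
```

```bash
python3 -m handwheel '[[0,-0.25,0,0],[0,-0.25,0,0],[0,0,0,0]]'; python3 go.py .4396 -.2765 .05 - | head -1;  python3 -m handwheel '[[0,0.1,0,0],[0,0.1,0,0],[0,0.1,0,0],[0,0.1,0,0],[0,0,0,0]]'; python3 go.py .4396 -.2765 .05 31.3
```

```text
time: 8.1
tcp_pos: [0.4429, -0.2741, 0.1721]
eef_rot: [-0.614, 0.62, -0.372, 0.318]
ft_force: [0.2, -1.1, -0.1]
gripper_width: 0.0614
t 8.1 tcp [ 0.4429 -0.2741  0.1721] jaw 31.6 j6 -1.16 turn 0 w 0.0614 F [ 0.2 -1.1 -0.1] toolY [-0.07   0.029 -0.997]
time: 8.6
tcp_pos: [0.4387, -0.2692, 0.0897]
eef_rot: [-0.615, 0.621, -0.369, 0.317]
ft_force: [-0.2, 0.3, -0.2]
gripper_width: 0.0617
t 8.6 tcp [ 0.4387 -0.2692  0.0897] jaw 31.9 j6 -1.16 turn -0.6 w 0.0617 F [-0.2  0.3 -0.2] toolY [-0.068  0.028 -0.997]
[0.045,0.197,-0.007,0.004],
```

```bash
python3 -m handwheel '[[0,-0.1,0,0],[0,-0.1,0,0],[0,-0.1,0,0],[0,-0.1,0,0],[0,-0.1,0,0]]'; python3 go.py .58 -.36 .18 - ;  python3 -m handwheel '[[0,0.25,0,0],[0,0.25,0,0],[0,0,0,0]]'; python3 go.py .58 -.36 .1 -
```

```text
time: 9.1
tcp_pos: [0.4444, -0.2688, 0.1897]
eef_rot: [-0.616, 0.621, -0.371, 0.313]
ft_force: [-0.1, -0.3, -0.3]
gripper_width: 0.0613
t 9.1 tcp [ 0.4444 -0.2688  0.1897] jaw 32.2 j6 -1.16 turn 0 w 0.0613 F [-0.1 -0.3 -0.3] toolY [-0.076  0.033 -0.997]
[0.187,-0.005,0.083,0.000],
[0.187,-0.005,0.083,0.000],
[0.187,-0.005,0.083,0.000],
[0.187,-0.005,0.083,0.000],
time: 9.4
tcp_pos: [0.4411, -0.2671, 0.097]
eef_rot: [-0.616, 0.622, -0.365, 0.318]
ft_force: [-0.9, -0.3, -0.3]
gripper_width: 0.0614
t 9.4 tcp [ 0.4411 -0.2671  0.097 ] jaw 32.3 j6 -1.16 turn 0 w 0.0614 F [-0.9 -0.3 -0.3] toolY [-0.063  0.025 -0.998]
[0.190,-0.018,0.085,0.000],
[0.190,-0.018,0.085,0.000],
[0.190,-0.018,0.085,0.000],
[0.190,-0.018,0.085,0.000],
```

```bash
python3 -m handwheel '[[0.19,-0.02,0.085,0],[0.19,-0.02,0.085,0],[0.19,-0.02,0.085,0],[0.19,-0.02,0.085,0],[0,0,0,0]]'; python3 go.py .44 -.2765 .1 31.3
```

```text
time: 9.9
tcp_pos: [0.5857, -0.3611, 0.1093]
eef_rot: [-0.616, 0.622, -0.364, 0.317]
ft_force: [-0.4, 0.7, -1.2]
gripper_width: 0.0612
t 9.9 tcp [ 0.5857 -0.3611  0.1093] jaw 32.4 j6 -1.16 turn -1.1 w 0.0612 F [-0.4  0.7 -1.2] toolY [-0.063  0.025 -0.998]
[-0.186,0.026,-0.097,0.002],
[-0.185,0.026,-0.097,0.002],
[-0.185,0.026,-0.098,0.002],
[-0.184,0.026,-0.099,0.002],
```

```bash
python3 -m handwheel '[[-0.185,0,-0.098,0.002],[-0.185,0,-0.098,0.002],[-0.185,0,-0.098,0.002],[-0.18,0,-0.098,0.002],[0,0,0,0]]'; python3 go.py .44 -.2765 .05 31.3;python3 -m handwheel '[[0,0,0,0],[0,0,0,0],[0,0,0,0],[0,0,0,0],[0,0,0,0]]'; python3 go.py .44 -.2765 .05 31.3
```

```text
time: 10.4
tcp_pos: [0.4386, -0.2744, 0.125]
eef_rot: [-0.612, 0.618, -0.373, 0.324]
ft_force: [0.8, -0.2, 0.9]
gripper_width: 0.0616
t 10.4 tcp [ 0.4386 -0.2744  0.125 ] jaw 31.0 j6 -1.16 turn 0.3 w 0.0616 F [ 0.8 -0.2  0.9] toolY [-0.065  0.026 -0.998]
[0.017,0.187,0.008,-0.001],
[0.017,0.187,0.008,-0.001],
time: 10.9
tcp_pos: [0.4418, -0.276, 0.1318]
eef_rot: [-0.611, 0.619, -0.369, 0.327]
ft_force: [0.4, -0.1, 0.6]
gripper_width: 0.0619
t 10.9 tcp [ 0.4418 -0.276   0.1318] jaw 31.0 j6 -1.16 turn 0.3 w 0.0619 F [ 0.4 -0.1  0.6] toolY [-0.057  0.02  -0.998]
[0.008,0.204,0.003,-0.001],
[0.008,0.204,0.003,-0.001],
```

```bash
for i in 1 2 3; do python3 -m handwheel '[[0,0,0,0],[0,0,0,0],[0,0,0,0],[0,0,0,0],[0,0,0,0]]' >/dev/null; python3 go.py .44 -.2765 .05 - | head -1; done; python3 -m handwheel '[[0,0.04,0,0],[0,0.04,0,0],[0,0.04,0,0],[0,0.04,0,0],[0,0.04,0,0]]' ; python3 go.py .44 -.2765 .05 31.3
```

```text
t 11.4 tcp [ 0.4422 -0.2763  0.1304] jaw 31.0 j6 -1.16 turn 0 w 0.0616 F [-0.5  0.3  1.3] toolY [-0.059  0.022 -0.998]
t 11.9 tcp [ 0.4421 -0.2762  0.1305] jaw 31.0 j6 -1.16 turn 0 w 0.0616 F [-0.2 -0.1 -0.6] toolY [-0.059  0.022 -0.998]
t 12.4 tcp [ 0.4421 -0.2762  0.1306] jaw 31.0 j6 -1.16 turn 0 w 0.0613 F [ 0.5 -0.6 -1.2] toolY [-0.059  0.022 -0.998]
time: 12.9
tcp_pos: [0.4397, -0.2754, 0.0877]
eef_rot: [-0.612, 0.619, -0.37, 0.327]
ft_force: [0.5, -0.3, -0.5]
gripper_width: 0.0613
t 12.9 tcp [ 0.4397 -0.2754  0.0877] jaw 31.0 j6 -1.16 turn 0.3 w 0.0613 F [ 0.5 -0.3 -0.5] toolY [-0.058  0.021 -0.998]
[0.015,0.188,0.006,-0.001],
```

```bash
python3 -m handwheel '[[0.01,0.19,0.006,0],[0,0,0,0],[0,0,0,0]]' ; python3 go.py .44 -.2765 .01 31.3
```

```text
time: 13.2
tcp_pos: [0.4389, -0.2752, 0.0473]
eef_rot: [-0.612, 0.619, -0.37, 0.326]
ft_force: [0.4, -0.4, 1.1]
gripper_width: 0.0614
t 13.2 tcp [ 0.4389 -0.2752  0.0473] jaw 31.0 j6 -1.16 turn 0.3 w 0.0614 F [ 0.4 -0.4  1.1] toolY [-0.06   0.022 -0.998]
[0.018,0.186,0.009,-0.001],
```

```bash
python3 -m handwheel '[[0.018,0.12,0.009,0],[0,0.05,0,0],[0,0,0,0],[0,0,0,0]]' ; python3 go.py .44 -.2765 .009 31.3
```

```text
time: 13.6
tcp_pos: [0.4424, -0.2781, 0.018]
eef_rot: [-0.611, 0.619, -0.368, 0.328]
ft_force: [-0.8, 0.5, 0.1]
gripper_width: 0.0613
t 13.6 tcp [ 0.4424 -0.2781  0.018 ] jaw 31.0 j6 -1.15 turn 0.3 w 0.0613 F [-0.8  0.5  0.1] toolY [-0.054  0.019 -0.998]
[-0.011,0.046,-0.004,-0.001],
```

```bash
python3 -m handwheel '[[-0.011,0.042,-0.004,0],[0,0,0,0],[0,0,0,0]]' ; python3 go.py .44 -.2765 .009 31.3
```

```text
time: 13.9
tcp_pos: [0.4412, -0.2772, 0.0122]
eef_rot: [-0.611, 0.619, -0.367, 0.33]
ft_force: [-0.6, 0.1, 0.2]
gripper_width: 0.0617
t 13.9 tcp [ 0.4412 -0.2772  0.0122] jaw 31.0 j6 -1.15 turn 0.3 w 0.0617 F [-0.6  0.1  0.2] toolY [-0.051  0.016 -0.999]
[-0.005,0.016,-0.003,-0.002],
```

```bash
python3 -m handwheel '[[0,0.01,0,0],[0,0,0,0],[0,0,0,0],[0,0,0,0]]' 1; python3 go.py .44 -.2765 .009 -|head -1; python3 -m handwheel '[[0,-0.1,0,0],[0,-0.15,0,0],[0,-0.15,0,0],[0,-0.05,0,0],[0,0,0,0]]'; python3 go.py .4305 -.0931 .11 109.6
```

```text
time: 14.3
tcp_pos: [0.4412, -0.2774, 0.0108]
eef_rot: [-0.611, 0.619, -0.366, 0.33]
ft_force: [0.1, 0.2, 0.3]
gripper_width: 0.0424
t 14.3 tcp [ 0.4412 -0.2774  0.0108] jaw 31.0 j6 -1.15 turn 0 w 0.0424 F [0.1 0.2 0.3] toolY [-0.05   0.016 -0.999]
time: 14.8
tcp_pos: [0.4445, -0.2776, 0.0999]
eef_rot: [-0.612, 0.619, -0.369, 0.328]
ft_force: [-0.8, -0.4, -1.2]
gripper_width: 0.0423
t 14.8 tcp [ 0.4445 -0.2776  0.0999] jaw 31.0 j6 -1.15 turn 78.6 w 0.0423 F [-0.8 -0.4 -1.2] toolY [-0.055  0.02  -0.998]
[-0.083,-0.003,0.041,-0.044],
[-0.076,-0.003,0.052,-0.044],
[-0.069,-0.003,0.062,-0.044],
[-0.059,-0.003,0.071,-0.044],
[-0.049,-0.003,0.079,-0.044],
[-0.038,-0.003,0.084,-0.044],
[-0.026,-0.003,0.089,-0.044],
[-0.014,-0.003,0.092,-0.044],
[-0.001,-0.003,0.093,-0.044],
[0.012,-0.003,0.092,-0.044],
```

```bash
python3 -m handwheel '[[-0.083,-0.01,0.041,-0.044],[-0.076,-0.01,0.052,-0.044],[-0.069,-0.01,0.062,-0.044],[-0.059,-0.01,0.071,-0.044],[-0.049,-0.01,0.079,-0.044]]'; python3 -m handwheel '[[-0.038,-0.01,0.084,-0.044],[-0.026,-0.01,0.089,-0.044],[-0.014,-0.01,0.092,-0.044],[0,-0.01,0.093,-0.044],[0,0,0,0]]';python3 go.py .4305 -.0931 .07 109.6
```

```text
time: 15.3
tcp_pos: [0.4337, -0.1832, 0.1029]
eef_rot: [0.703, -0.693, 0.136, -0.088]
ft_force: [-0.3, -0.0, -1.0]
gripper_width: 0.0422
time: 15.8
tcp_pos: [0.4217, -0.1038, 0.1036]
eef_rot: [0.715, -0.686, -0.067, 0.118]
ft_force: [0.7, -0.9, -1.4]
gripper_width: 0.0426
t 15.8 tcp [ 0.4217 -0.1038  0.1036] jaw 105.0 j6 -2.16 turn 4.6 w 0.0426 F [ 0.7 -0.9 -1.4] toolY [-0.077  0.03  -0.997]
[0.067,0.166,0.032,-0.026],
```

```bash
python3 -m handwheel '[[0.067,-0.05,0.032,-0.026],[0,-0.1,0,0],[0,-0.1,0,0],[0,-0.05,0,0],[0,0,0,0]]';python3 go.py .4305 -.0931 .07 109.6; python3 -m handwheel '[[0,0.25,0,0],[0,0.25,0,0],[0,0,0,0],[0,0,0,0]]';python3 go.py .4305 -.0931 .04 109.6
```

```text
time: 16.3
tcp_pos: [0.4359, -0.097, 0.1561]
eef_rot: [0.713, -0.68, -0.089, 0.147]
ft_force: [-0.5, -0.3, -1.5]
gripper_width: 0.0422
t 16.3 tcp [ 0.4359 -0.097   0.1561] jaw 109.1 j6 -2.2 turn 0.5 w 0.0422 F [-0.5 -0.3 -1.5] toolY [-0.088  0.032 -0.996]
[0.006,0.216,0.001,-0.001],
[0.006,0.216,0.001,-0.001],
time: 16.7
tcp_pos: [0.4261, -0.095, 0.0518]
eef_rot: [0.713, -0.681, -0.086, 0.145]
ft_force: [0.2, -0.8, -0.7]
gripper_width: 0.0423
t 16.7 tcp [ 0.4261 -0.095   0.0518] jaw 108.7 j6 -2.2 turn 0.9 w 0.0423 F [ 0.2 -0.8 -0.7] toolY [-0.089  0.032 -0.995]
[0.028,0.057,-0.001,-0.005],
```

```bash
python3 -m handwheel '[[0.025,0.06,0,-0.005],[0.005,0.06,0,0],[0,0,0,0],[0,0,0,0]]';python3 go.py .4305 -.0931 .018 109.6
```

```text
time: 17.1
tcp_pos: [0.4334, -0.0934, 0.031]
eef_rot: [0.711, -0.681, -0.094, 0.148]
ft_force: [0.2, 1.0, -0.2]
gripper_width: 0.0424
t 17.1 tcp [ 0.4334 -0.0934  0.031 ] jaw 109.7 j6 -2.21 turn -0.1 w 0.0424 F [ 0.2  1.  -0.2] toolY [-0.082  0.029 -0.996]
[-0.009,0.066,0.003,0.000],
```

```bash
python3 -m handwheel '[[-0.003,0.055,0.003,0],[0,0,0,0],[0,0,0,0]]';python3 go.py .432 -.0931 .018 109.6
```

```text
time: 17.4
tcp_pos: [0.4328, -0.093, 0.0209]
eef_rot: [0.711, -0.681, -0.095, 0.147]
ft_force: [0.4, 0.1, -1.1]
gripper_width: 0.0423
t 17.4 tcp [ 0.4328 -0.093   0.0209] jaw 109.7 j6 -2.21 turn -0.1 w 0.0423 F [ 0.4  0.1 -1.1] toolY [-0.079  0.029 -0.996]
[-0.003,0.015,-0.000,0.000],
```

```bash
python3 -m handwheel '[[-0.003,0.02,0,0],[0,0,0,0],[0,0,0,0]]';python3 go.py .432 -.0931 .018 109.6;python3 -m handwheel '[[0,0,0,0],[0,0,0,0],[0,0,0,0]]' 0.3;python3 go.py .432 -.0931 .018 109.6; python3 -m handwheel '[[0,-0.1,0,0],[0,-0.15,0,0],[0,-0.15,0,0],[0,-0.1,0,0],[0,0,0,0]]';python3 go.py .4416 .1025 .10 70;python3 - <<'E'
from h import *
save('a3.png',read_camera('scene'))
E
```

```text
time: 17.7
tcp_pos: [0.4326, -0.093, 0.0179]
eef_rot: [0.711, -0.681, -0.096, 0.146]
ft_force: [-0.3, 0.3, -0.7]
gripper_width: 0.0418
t 17.7 tcp [ 0.4326 -0.093   0.0179] jaw 109.7 j6 -2.21 turn -0.1 w 0.0418 F [-0.3  0.3 -0.7] toolY [-0.077  0.028 -0.997]
[-0.003,-0.000,0.001,0.000],
time: 18.0
tcp_pos: [0.4327, -0.0932, 0.0181]
eef_rot: [0.71, -0.682, -0.096, 0.146]
ft_force: [0.3, -0.0, 0.1]
gripper_width: 0.0605
t 18.0 tcp [ 0.4327 -0.0932  0.0181] jaw 109.7 j6 -2.21 turn -0.1 w 0.0605 F [ 0.3 -0.   0.1] toolY [-0.077  0.028 -0.997]
[-0.003,0.001,0.002,0.000],
time: 18.5
tcp_pos: [0.4396, -0.096, 0.12]
eef_rot: [0.711, -0.681, -0.095, 0.147]
ft_force: [0.5, -0.3, -0.5]
gripper_width: 0.0611
t 18.5 tcp [ 0.4396 -0.096   0.12  ] jaw 109.6 j6 -2.21 turn -39.6 w 0.0611 F [ 0.5 -0.3 -0.5] toolY [-0.079  0.029 -0.996]
[0.070,0.025,0.185,0.044],
[0.044,0.025,0.193,0.044],
[0.017,0.025,0.197,0.044],
[-0.010,0.025,0.198,0.044],
[-0.037,0.025,0.194,0.044],
```

View pics/a3.png

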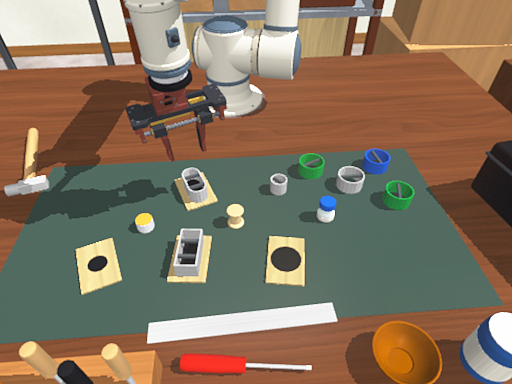

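The oval die stands on its board at (194,183). Next is the small round die, with a slower move.

```bash
python3 -m handwheel '[[0.035,0.006,0.092,0.022],[0.03,0.006,0.096,0.022],[0.022,0.006,0.097,0.022],[0.01,0.006,0.098,0.022],[0.008,0.006,0.098,0.022]]';python3 go.py .4416 .1025 .10 70
```

```text
time: 19.05
tcp_pos: [0.4368, 0.0048, 0.1066]
eef_rot: [0.717, -0.696, 0.039, 0.026]
ft_force: [0.4, 1.0, -0.2]
gripper_width: 0.0615
t 19.05 tcp [0.4368 0.0048 0.1066] jaw 88.9 j6 -1.63 turn -18.9 w 0.0615 F [ 0.4  1.  -0.2] toolY [-0.091  0.03  -0.995]
[0.006,0.015,0.163,0.035],
[-0.012,0.015,0.162,0.035],
[-0.029,0.015,0.160,0.035],
```

```bash
python3 -m handwheel '[[0.004,0,0.12,0.03],[-0.01,0,0.12,0.03],[-0.02,0,0.12,0.03],[-0.025,0,0.1,0.015],[0,0,0,0]]';python3 go.py .4416 .1025 .07 70
```

```text
time: 19.55
tcp_pos: [0.4367, 0.1028, 0.0986]
eef_rot: [0.698, -0.691, 0.166, -0.089]
ft_force: [0.5, -0.7, -0.6]
gripper_width: 0.0615
t 19.55 tcp [0.4367 0.1028 0.0986] jaw 69.2 j6 -1.08 turn 0.8 w 0.0615 F [ 0.5 -0.7 -0.6] toolY [-0.105  0.03  -0.994]
[0.039,0.140,0.009,-0.004],
```

```bash
python3 -m handwheel '[[0.03,0.06,0.005,0],[0,0.06,0,0],[0,0,0,0],[0,0,0,0]]';python3 go.py .4416 .1025 .07 70;python3 -m handwheel '[[0,0.06,0,0],[0,0.06,0,0],[0,0,0,0],[0,0,0,0]]';python3 go.py .4416 .1025 .03 70
```

```text
time: 19.95
tcp_pos: [0.4382, 0.0999, 0.0676]
eef_rot: [0.697, -0.692, 0.167, -0.086]
ft_force: [-0.8, 0.5, -0.0]
gripper_width: 0.0617
t 19.95 tcp [0.4382 0.0999 0.0676] jaw 69.4 j6 -1.09 turn 0.6 w 0.0617 F [-0.8  0.5 -0. ] toolY [-0.111  0.028 -0.993]
[0.010,-0.013,0.018,-0.004],
time: 20.35
tcp_pos: [0.4353, 0.0994, 0.0414]
eef_rot: [0.697, -0.692, 0.168, -0.087]
ft_force: [0.8, 0.8, -0.1]
gripper_width: 0.0614
t 20.35 tcp [0.4353 0.0994 0.0414] jaw 69.3 j6 -1.09 turn 0.7 w 0.0614 F [ 0.8  0.8 -0.1] toolY [-0.111  0.028 -0.993]
[0.030,0.054,0.027,-0.004],
```

```bash
T(){ python3 go.py .4416 .1025 .03 70|head -1|cut -c1-60,110-; }; H='[[0,0,0,0],[0,0,0,0],[0,0,0,0]]'
python3 -m handwheel '[[0,-0.25,0,0],[0,-0.25,0,0],[0,0,0,0],[0,0,0,0],[0,0,0,0]]'>/dev/null;T
python3 -m handwheel '[[0.25,0,0,0],[0.25,0,0,0],[0,0,0,0],[0,0,0,0],[0,0,0,0]]'>/dev/null;T
python3 -m handwheel '[[-0.25,0,0,0],[-0.25,0,0,0],[0,0,0,0],[0,0,0,0],[0,0,0,0]]'>/dev/null;T
python3 -m handwheel '[[0,0.2,0,0],[0,0.2,0,0],[0,0,0,0],[0,0,0,0],[0,0,0,0]]'>/dev/null;T
```

```text
t 20.85 tcp [0.4446 0.0964 0.1414] jaw 69.3 j6 -1.09 turn 0.7 -0.993]
t 21.35 tcp [0.5355 0.0608 0.1199] jaw 69.4 j6 -1.18 turn 0.0.991]
t 21.85 tcp [0.436  0.0979 0.1296] jaw 69.6 j6 -1.09 turn 0.7 -0.99 ]
t 22.35 tcp [0.4299 0.0995 0.054 ] jaw 69.5 j6 -1.09 turn 0.8 -0.992]
```

```bash
cat > T.py <<'E'
from h import *
from scipy.spatial.transform import Rotation as Ro
s=read_state();q=s['eef_rot'];R=Ro.from_quat([q[1],q[2],q[3],q[0]]).as_matrix()
print(round(s['time'],2),np.round(s['tcp_pos'],4),R[:,1].round(4))
E
python3 T.py
python3 -m handwheel '[[0,-0.06,0,0],[0,-0.06,0,0],[0,-0.06,0,0],[0,-0.06,0,0],[0,-0.06,0,0]]'>/dev/null;python3 T.py
python3 -m handwheel '[[0,-0.03,0,0],[0,0,0,0],[0,0,0,0]]'>/dev/null;python3 T.py
python3 -m handwheel '[[0,-0.25,0,0],[0,0,0,0],[0,0,0,0]]'>/dev/null;python3 T.py
python3 -m handwheel '[[0,0.25,0,0],[0,0,0,0],[0,0,0,0]]'>/dev/null;python3 T.py
python3 -m handwheel '[[0,0.25,0,0],[0,0.25,0,0],[0,0,0,0],[0,0,0,0]]'>/dev/null;python3 T.py
```

```text
22.35 [0.4299 0.0995 0.054 ] [-0.1268  0.0279 -0.9915]
22.85 [0.4411 0.0977 0.1239] [-0.1185  0.0289 -0.9925]
23.15 [0.4433 0.0976 0.1336] [-0.1137  0.0294 -0.9931]
23.45 [0.4458 0.0958 0.1787] [-0.1252  0.0281 -0.9917]
23.75 [0.4373 0.097  0.1264] [-0.1309  0.0275 -0.991 ]
24.15 [0.433  0.1007 0.0379] [-0.1122  0.0297 -0.9932]
```

```bash
python3 -m handwheel '[[0,-0.06,0,0],[0,-0.06,0,0],[0,-0.06,0,0],[0,-0.06,0,0],[0,-0.06,0,0]]'>/dev/null;python3 T.py
python3 -m handwheel '[[0,-0.06,0,0],[0,-0.03,0,0],[0,0,0,0],[0,0,0,0]]'>/dev/null;python3 T.py
python3 -m handwheel '[[0,0.25,0,0],[0,0.22,0,0],[0,0,0,0],[0,0,0,0]]'>/dev/null;python3 T.py
python3 -m handwheel '[[0,-0.06,0,0],[0,-0.06,0,0],[0,-0.06,0,0],[0,-0.06,0,0],[0,-0.06,0,0]]'>/dev/null;python3 T.py
python3 -m handwheel '[[0,-0.06,0,0],[0,-0.03,0,0],[0,0,0,0],[0,0,0,0]]'>/dev/null;python3 T.py
python3 -m handwheel '[[0,0.25,0,0],[0,0.22,0,0],[0,0,0,0],[0,0,0,0]]'>/dev/null;python3 T.py
```

```text
24.65 [0.4464 0.0992 0.1146] [-0.0951  0.0317 -0.995 ]
25.05 [0.4496 0.0986 0.1377] [-0.0901  0.0322 -0.9954]
25.45 [0.4405 0.1016 0.0416] [-0.091   0.0321 -0.9953]
25.95 [0.4491 0.0997 0.113 ] [-0.0826  0.033  -0.996 ]
26.35 [0.4525 0.0991 0.1368] [-0.0761  0.0338 -0.9965]
26.75 [0.445  0.1023 0.0409] [-0.0762  0.0337 -0.9965]
```

```bash
python3 -m handwheel '[[0,-0.06,0,0],[0,-0.06,0,0],[0,-0.06,0,0],[0,-0.06,0,0],[0,-0.06,0,0]]'>/dev/null;python3 T.py
python3 -m handwheel '[[0,-0.06,0,0],[0,-0.03,0,0],[0,0,0,0],[0,0,0,0]]'>/dev/null;python3 T.py
python3 -m handwheel '[[0,0.25,0,0],[0,0.22,0,0],[0,0,0,0],[0,0,0,0]]'>/dev/null;python3 T.py
python3 -m handwheel '[[0,-0.06,0,0],[0,-0.06,0,0],[0,-0.06,0,0],[0,-0.06,0,0],[0,-0.06,0,0]]'>/dev/null;python3 T.py
python3 -m handwheel '[[0,-0.06,0,0],[0,-0.03,0,0],[0,0,0,0],[0,0,0,0]]'>/dev/null;python3 T.py
python3 -m handwheel '[[0,0.25,0,0],[0,0.22,0,0],[0,0,0,0],[0,0,0,0]]'>/dev/null;python3 T.py;python3 go.py .4416 .1025 .03 70
```

```text
27.25 [0.4526 0.1003 0.1124] [-0.0677  0.0347 -0.9971]
27.65 [0.4557 0.0997 0.1362] [-0.0613  0.0354 -0.9975]
28.05 [0.4496 0.1031 0.0402] [-0.0614  0.0354 -0.9975]
28.55 [0.4562 0.1009 0.1118] [-0.0529  0.0363 -0.9979]
28.95 [0.459  0.1003 0.1357] [-0.0464  0.0371 -0.9982]
29.35 [0.4543 0.1038 0.0396] [-0.0465  0.037  -0.9982]
t 29.35 tcp [0.4543 0.1038 0.0396] jaw 69.4 j6 -1.09 turn 0.6 w 0.0612 F [ 0.2 -0.5  0.9] toolY [-0.047  0.037 -0.998]
[-0.055,0.051,-0.029,-0.004],
```

```bash
python3 -m handwheel '[[-0.055,0,-0.025,0],[0,0,0,0],[0,0,0,0]]'>/dev/null;python3 go.py .4416 .1028 .012 70
```

```text
t 29.65 tcp [0.4443 0.1031 0.045 ] jaw 69.4 j6 -1.09 turn 0.6 w 0.0616 F [-0.4  0.1 -0. ] toolY [-0.042  0.038 -0.998]
[-0.003,0.165,-0.009,-0.003],
```

```bash
python3 -m handwheel '[[-0.006,0.11,-0.007,0],[0,0.05,0,0],[0,0,0,0],[0,0,0,0]]'>/dev/null;python3 go.py .4416 .1028 .010 70
```

```text
t 30.05 tcp [0.4458 0.1038 0.0178] jaw 69.4 j6 -1.09 turn 0.6 w 0.0617 F [0.6 0.3 0.7] toolY [-0.033  0.039 -0.999]
[-0.016,0.039,-0.013,-0.004],
```

```bash
python3 -m handwheel '[[-0.018,0.035,-0.005,0],[0,0,0,0],[0,0,0,0]]'>/dev/null;python3 go.py .4416 .1028 .010 70
```

```text
t 30.35 tcp [0.4427 0.1046 0.0122] jaw 69.4 j6 -1.09 turn 0.6 w 0.0615 F [ 0.1 -0.4  0.1] toolY [-0.031  0.039 -0.999]
[-0.001,0.011,-0.011,-0.004],
```

```bash
python3 -m handwheel '[[0,0,0,0],[0,0,0,0],[0,0,0,0],[0,0,0,0]]' 1;python3 T.py
python3 -m handwheel '[[0,-0.08,0,0],[0,-0.08,0,0],[0,-0.08,0,0],[0,-0.08,0,0],[0,-0.08,0,0]]';python3 -m handwheel '[[0,-0.08,0,0],[0,-0.08,0,0],[0,-0.05,0,0],[0,0,0,0]]'; python3 go.py .6254 -.2746 .13 -
```

```text
time: 30.75
tcp_pos: [0.4429, 0.1045, 0.0127]
eef_rot: [0.707, -0.684, 0.139, -0.114]
ft_force: [0.0, 0.3, -1.0]
gripper_width: 0.0376
30.75 [0.4429 0.1045 0.0127] [-0.0298  0.0389 -0.9988]
time: 31.25
tcp_pos: [0.4425, 0.101, 0.0906]
eef_rot: [0.706, -0.685, 0.142, -0.11]
ft_force: [0.3, 0.4, -1.2]
gripper_width: 0.0377
time: 31.65
tcp_pos: [0.4448, 0.0994, 0.1357]
eef_rot: [0.706, -0.685, 0.142, -0.111]
ft_force: [0.2, -0.4, -1.4]
gripper_width: 0.0379
t 31.65 tcp [0.4448 0.0994 0.1357] jaw 69.4 j6 -1.09 turn 0 w 0.0379 F [ 0.2 -0.4 -1.4] toolY [-0.037  0.038 -0.999]
[0.167,-0.008,-0.159,0.000],
[0.167,-0.008,-0.159,0.000],
[0.167,-0.008,-0.159,0.000],
[0.167,-0.008,-0.159,0.000],
[0.167,-0.008,-0.159,0.000],
[0.167,-0.008,-0.159,0.000],
[0.167,-0.008,-0.159,0.000],
[0.167,-0.008,-0.159,0.000],
[0.167,-0.008,-0.159,0.000],
```

```bash
python3 -m handwheel '[[0.167,-0.01,-0.159,0],[0.167,-0.01,-0.159,0],[0.167,-0.01,-0.159,0],[0.167,-0.01,-0.159,0],[0.167,-0.01,-0.159,0]]'; python3 -m handwheel '[[0.167,-0.01,-0.159,0],[0.167,-0.01,-0.159,0],[0.167,-0.01,-0.159,0],[0.1,-0.01,-0.1,0],[0,0,0,0]]'; python3 go.py .6254 -.2746 .08 -
```

```text
time: 32.15
tcp_pos: [0.547, -0.1087, 0.1298]
eef_rot: [0.708, -0.684, 0.139, -0.106]
ft_force: [0.1, -0.6, -0.6]
gripper_width: 0.0378
time: 32.65
tcp_pos: [0.6213, -0.2696, 0.118]
eef_rot: [0.708, -0.683, 0.144, -0.104]
ft_force: [-0.4, 0.6, -2.3]
gripper_width: 0.0379
t 32.65 tcp [ 0.6213 -0.2696  0.118 ] jaw 69.7 j6 -1.68 turn 0 w 0.0379 F [-0.4  0.6 -2.3] toolY [-0.049  0.045 -0.998]
[0.039,0.187,-0.021,0.000],
```

```bash
python3 -m handwheel '[[0.03,0.08,-0.021,0],[0,0.1,0,0],[0,0.08,0,0],[0,0,0,0],[0,0,0,0]]'; python3 go.py .626 -.2746 .04 -
```

```text
time: 33.15
tcp_pos: [0.6208, -0.2691, 0.0561]
eef_rot: [0.71, -0.682, 0.146, -0.101]
ft_force: [0.4, -0.6, -0.9]
gripper_width: 0.0375
t 33.15 tcp [ 0.6208 -0.2691  0.0561] jaw 69.8 j6 -1.69 turn 0 w 0.0375 F [ 0.4 -0.6 -0.9] toolY [-0.056  0.05  -0.997]
[0.039,0.078,-0.019,0.000],
```

```bash
python3 -m handwheel '[[0.04,0.07,-0.02,0],[0.006,0.07,-0.005,0],[0,0,0,0],[0,0,0,0]]'; python3 go.py .626 -.2746 .02 -
```

```text
time: 33.55
tcp_pos: [0.6273, -0.275, 0.0262]
eef_rot: [0.71, -0.682, 0.145, -0.101]
ft_force: [0.4, -0.9, -1.0]
gripper_width: 0.0378
t 33.55 tcp [ 0.6273 -0.275   0.0262] jaw 69.9 j6 -1.69 turn 0 w 0.0378 F [ 0.4 -0.9 -1. ] toolY [-0.054  0.049 -0.997]
[-0.005,0.031,-0.001,0.000],
```

```bash
python3 -m handwheel '[[-0.005,0.035,0,0],[0,0,0,0],[0,0,0,0]]'; python3 go.py .626 -.2746 .0185 -
```

```text
time: 33.85
tcp_pos: [0.6266, -0.2748, 0.0203]
eef_rot: [0.709, -0.682, 0.144, -0.102]
ft_force: [0.6, 0.2, -0.8]
gripper_width: 0.0379
t 33.85 tcp [ 0.6266 -0.2748  0.0203] jaw 69.9 j6 -1.69 turn 0 w 0.0379 F [ 0.6  0.2 -0.8] toolY [-0.052  0.048 -0.997]
[-0.002,0.009,-0.001,0.000],
```

Release, lift slowly, then head for the big round die.

```bash
python3 -m handwheel '[[-0.002,0.01,0,0],[0,0,0,0]]'; python3 -m handwheel '[[0,0,0,0],[0,0,0,0],[0,0,0,0]]' 0.3;python3 -m handwheel '[[0,-0.08,0,0],[0,-0.08,0,0],[0,-0.08,0,0],[0,-0.08,0,0],[0,-0.08,0,0]]';python3 -m handwheel '[[0,-0.1,0,0],[0,-0.1,0,0],[0,-0.05,0,0],[0,0,0,0]]'; python3 go.py .4396 .272 .13 80;python3 - <<'E'
from h import *
save('a4.png',read_camera('scene'))
E
```

```text
time: 34.05
tcp_pos: [0.6265, -0.2747, 0.0193]
eef_rot: [0.709, -0.682, 0.144, -0.102]
ft_force: [0.6, -0.4, -2.4]
gripper_width: 0.038
time: 34.35
tcp_pos: [0.6268, -0.2749, 0.02]
eef_rot: [0.709, -0.683, 0.143, -0.103]
ft_force: [-0.1, 0.3, 0.9]
gripper_width: 0.0587
time: 34.85
tcp_pos: [0.6307, -0.2787, 0.106]
eef_rot: [0.709, -0.683, 0.143, -0.102]
ft_force: [1.2, 0.5, -0.7]
gripper_width: 0.0614
time: 35.25
tcp_pos: [0.6352, -0.2824, 0.1691]
eef_rot: [0.708, -0.684, 0.139, -0.107]
ft_force: [-0.2, 0.7, 0.0]
gripper_width: 0.0614
t 35.25 tcp [ 0.6352 -0.2824  0.1691] jaw 69.9 j6 -1.69 turn 10.1 w 0.0614 F [-0.2  0.7  0. ] toolY [-0.039  0.041 -0.998]
[-0.143,0.027,0.174,-0.004],
[-0.140,0.027,0.176,-0.004],
[-0.138,0.027,0.178,-0.004],
[-0.135,0.027,0.180,-0.004],
[-0.133,0.027,0.181,-0.004],
[-0.131,0.027,0.183,-0.004],
[-0.128,0.027,0.185,-0.004],
[-0.126,0.027,0.187,-0.004],
[-0.123,0.027,0.188,-0.004],
[-0.120,0.027,0.190,-0.004],
[-0.118,0.027,0.192,-0.004],
[-0.115,0.027,0.193,-0.004],
[-0.113,0.027,0.195,-0.004],
```

View pics/a4.png

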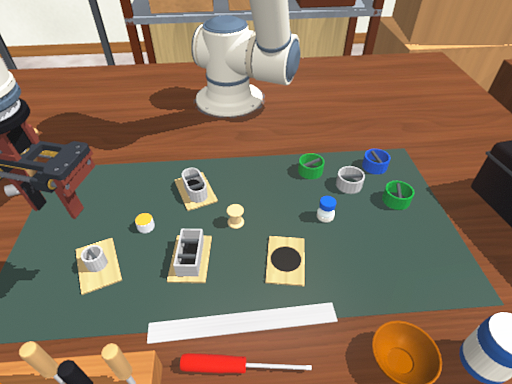

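```bash
python3 -m handwheel '[[-0.143,0,0.174,0],[-0.143,0,0.174,0],[-0.143,0,0.174,0],[-0.143,0,0.174,0],[-0.143,0,0.174,0]]' 0.08; python3 T.py; python3 go.py .4396 .272 .13 70
```

```text
time: 35.8
tcp_pos: [0.5567, -0.0682, 0.1697]
eef_rot: [0.708, -0.683, 0.147, -0.105]
ft_force: [0.7, 1.5, 0.4]
gripper_width: 0.0806
35.8 [ 0.5567 -0.0682  0.1697] [-0.0531  0.0461 -0.9975]
t 35.8 tcp [ 0.5567 -0.0682  0.1697] jaw 69.4 j6 -1.41 turn 0.6 w 0.0806 F [0.7 1.5 0.4] toolY [-0.053  0.046 -0.998]
[-0.141,0.038,0.173,-0.000],
[-0.141,0.038,0.173,-0.000],
[-0.141,0.038,0.173,-0.000],
[-0.140,0.038,0.173,-0.000],
[-0.140,0.038,0.173,-0.000],
[-0.140,0.038,0.174,-0.000],
[-0.140,0.038,0.174,-0.000],
[-0.140,0.038,0.174,-0.000],
```

```bash
python3 -m handwheel '[[-0.141,0.01,0.173,0],[-0.141,0.01,0.173,0],[-0.141,0.01,0.173,0],[-0.141,0.01,0.173,0],[-0.141,0.01,0.173,0]]';python3 -m handwheel '[[-0.141,0.01,0.173,0],[-0.141,0.01,0.173,0],[-0.08,0.01,0.1,0],[0,0,0,0],[0,0,0,0]]'; python3 go.py .4396 .272 .1 70
```

```text
time: 36.3
tcp_pos: [0.4782, 0.1513, 0.1677]
eef_rot: [0.707, -0.683, 0.151, -0.102]
ft_force: [0.2, 0.4, 1.2]
gripper_width: 0.0811
time: 36.8
tcp_pos: [0.4345, 0.2682, 0.1636]
eef_rot: [0.707, -0.685, 0.151, -0.097]
ft_force: [0.4, 0.1, 0.5]
gripper_width: 0.0811
t 36.8 tcp [0.4345 0.2682 0.1636] jaw 69.8 j6 -0.77 turn 0.2 w 0.0811 F [0.4 0.1 0.5] toolY [-0.069  0.044 -0.997]
[0.021,0.158,0.010,-0.001],
[0.021,0.158,0.010,-0.001],
```

```bash
python3 -m handwheel '[[0.021,0.15,0.01,0],[0.021,0.15,0.01,0],[0,0,0,0],[0,0,0,0],[0,0,0,0]]';python3 go.py .4396 .272 .06 70
```

```text
time: 37.3
tcp_pos: [0.4419, 0.2667, 0.1024]
eef_rot: [0.706, -0.685, 0.152, -0.1]
ft_force: [-0.2, 0.3, -0.3]
gripper_width: 0.0807
t 37.3 tcp [0.4419 0.2667 0.1024] jaw 69.4 j6 -0.78 turn 0.6 w 0.0807 F [-0.2  0.3 -0.3] toolY [-0.068  0.043 -0.997]
[-0.003,0.213,0.017,-0.003],
```

```bash
python3 -m handwheel '[[0,0.1,0.02,0],[0,0.1,0.015,0],[0,0,0,0],[0,0,0,0]]';python3 go.py .4396 .272 .012 70
```

```text
time: 37.7
tcp_pos: [0.4457, 0.2749, 0.0696]
eef_rot: [0.708, -0.682, 0.15, -0.104]
ft_force: [0.7, -0.8, 0.8]
gripper_width: 0.0809
t 37.7 tcp [0.4457 0.2749 0.0696] jaw 69.3 j6 -0.77 turn 0.7 w 0.0809 F [ 0.7 -0.8  0.8] toolY [-0.058  0.047 -0.997]
[-0.002,0.144,-0.016,-0.002],
[-0.002,0.144,-0.016,-0.002],
```

```bash
python3 -m handwheel '[[-0.015,0.1,-0.016,0],[0,0.1,0,0],[0,0,0,0],[0,0,0,0]]';python3 go.py .4396 .272 .012 70
```

```text
time: 38.1
tcp_pos: [0.4434, 0.2757, 0.0375]
eef_rot: [0.71, -0.68, 0.147, -0.107]
ft_force: [0.3, 0.3, 0.9]
gripper_width: 0.0807
t 38.1 tcp [0.4434 0.2757 0.0375] jaw 69.2 j6 -0.77 turn 0.8 w 0.0807 F [0.3 0.3 0.9] toolY [-0.048  0.052 -0.998]
[-0.003,0.127,-0.028,-0.004],
```

```bash
python3 -m handwheel '[[-0.01,0.07,-0.022,0],[0,0.07,0,0],[0,0,0,0],[0,0,0,0]]';python3 go.py .4396 .272 .012 70
```

```text
time: 38.5
tcp_pos: [0.44, 0.274, 0.0109]
eef_rot: [0.711, -0.679, 0.145, -0.108]
ft_force: [0.4, 0.4, -0.3]
gripper_width: 0.0809
t 38.5 tcp [0.44   0.274  0.0109] jaw 69.2 j6 -0.77 turn 0.8 w 0.0809 F [ 0.4  0.4 -0.3] toolY [-0.043  0.054 -0.998]
[0.001,-0.006,-0.010,-0.004],
```

```bash
python3 -m handwheel '[[0,0,0,0],[0,0,0,0],[0,0,0,0],[0,0,0,0]]' 1;python3 T.py
python3 -m handwheel '[[0,-0.08,0,0],[0,-0.09,0,0],[0,-0.09,0,0],[0,-0.09,0,0],[0,-0.09,0,0]]';python3 -m handwheel '[[0,-0.09,0,0],[0,-0.09,0,0],[0,-0.09,0,0],[0,-0.09,0,0],[0,0,0,0]]'; python3 go.py .6443 .0907 .17 -;python3 - <<'E'
from h import *
save('a5.png',read_camera('scene'))
E
```

```text
time: 38.9
tcp_pos: [0.4402, 0.2741, 0.0113]
eef_rot: [0.711, -0.679, 0.145, -0.108]
ft_force: [-0.8, -0.5, -1.0]
gripper_width: 0.0598
38.9 [0.4402 0.2741 0.0113] [-0.0433  0.0536 -0.9976]
time: 39.4
tcp_pos: [0.4424, 0.2683, 0.1025]
eef_rot: [0.71, -0.681, 0.147, -0.107]
ft_force: [0.7, -0.6, -1.9]
gripper_width: 0.0602
time: 39.9
tcp_pos: [0.4471, 0.2645, 0.1869]
eef_rot: [0.712, -0.679, 0.144, -0.11]
ft_force: [-0.1, 0.2, -1.7]
gripper_width: 0.0604
t 39.9 tcp [0.4471 0.2645 0.1869] jaw 69.2 j6 -0.77 turn 0 w 0.0604 F [-0.1  0.2 -1.7] toolY [-0.039  0.055 -0.998]
[0.205,-0.000,-0.078,0.000],
[0.205,-0.000,-0.078,0.000],
[0.205,-0.000,-0.078,0.000],
[0.205,-0.000,-0.078,0.000],
[0.205,-0.000,-0.078,0.000],
[0.205,-0.000,-0.078,0.000],
```

View pics/a5.png

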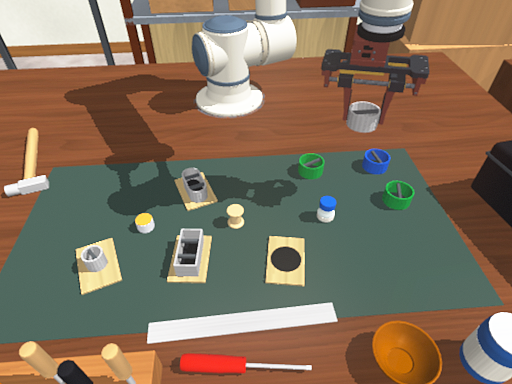

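The grey big die is held, at (363,117). I carry it over the jar at height.

```bash
python3 -m handwheel '[[0.2,-0.02,-0.075,0],[0.2,-0.02,-0.075,0],[0.2,-0.02,-0.075,0],[0.2,-0.02,-0.075,0],[0.2,-0.01,-0.075,0]]';python3 -m handwheel '[[0.14,0,-0.05,0],[0,0,0,0],[0,0,0,0]]'; python3 go.py .6443 .0907 .1 -
```

```text
time: 40.45
tcp_pos: [0.6084, 0.1233, 0.1855]
eef_rot: [0.712, -0.679, 0.143, -0.104]
ft_force: [1.2, 0.6, -0.8]
gripper_width: 0.0595
time: 40.75
tcp_pos: [0.6333, 0.0987, 0.1768]
eef_rot: [0.711, -0.68, 0.148, -0.103]
ft_force: [-0.1, 1.1, -1.2]
gripper_width: 0.0606
t 40.75 tcp [0.6333 0.0987 0.1768] jaw 69.5 j6 -1.13 turn 0 w 0.0606 F [-0.1  1.1 -1.2] toolY [-0.054  0.054 -0.997]
[0.046,0.189,-0.015,0.000],
[0.046,0.189,-0.015,0.000],
```

```bash
python3 -m handwheel '[[0.046,0.18,-0.015,0],[0.046,0.18,-0.015,0],[0,0,0,0],[0,0,0,0],[0,0,0,0]]'; python3 go.py .6448 .0907 .05 -
```

```text
time: 41.25
tcp_pos: [0.6417, 0.095, 0.1042]
eef_rot: [0.712, -0.68, 0.146, -0.102]
ft_force: [-0.3, -1.0, -2.3]
gripper_width: 0.0604
t 41.25 tcp [0.6417 0.095  0.1042] jaw 69.7 j6 -1.15 turn 0 w 0.0604 F [-0.3 -1.  -2.3] toolY [-0.054  0.055 -0.997]
[0.021,0.134,-0.012,0.000],
[0.021,0.134,-0.012,0.000],
```

```bash
python3 -m handwheel '[[0.021,0.12,-0.012,0],[0.021,0.12,-0.012,0],[0,0.08,0,0],[0,0,0,0],[0,0,0,0]]'; python3 go.py .6448 .0907 .0185 -
```

```text
time: 41.75
tcp_pos: [0.6484, 0.0945, 0.0509]
eef_rot: [0.714, -0.678, 0.139, -0.106]
ft_force: [-0.1, -0.3, -0.8]
gripper_width: 0.0602
t 41.75 tcp [0.6484 0.0945 0.0509] jaw 70.0 j6 -1.16 turn 0 w 0.0602 F [-0.1 -0.3 -0.8] toolY [-0.037  0.057 -0.998]
[-0.002,0.161,-0.031,0.000],
```

```bash
python3 -m handwheel '[[-0.008,0.08,-0.026,0],[0,0.07,0,0],[0,0,0,0],[0,0,0,0]]'; python3 go.py .6448 .0907 .0185 -
```

```text
time: 42.15
tcp_pos: [0.6449, 0.0921, 0.0219]
eef_rot: [0.714, -0.678, 0.137, -0.107]
ft_force: [-0.0, -0.1, -1.0]
gripper_width: 0.06
t 42.15 tcp [0.6449 0.0921 0.0219] jaw 70.0 j6 -1.17 turn 0 w 0.06 F [-0.  -0.1 -1. ] toolY [-0.033  0.058 -0.998]
[0.003,0.016,-0.007,0.000],
```

```bash
python3 -m handwheel '[[0.002,0.018,-0.007,0],[0,0,0,0],[0,0,0,0]]'; python3 go.py .6448 .0907 .0185 -;python3 -m handwheel '[[0,0,0,0],[0,0,0,0],[0,0,0,0]]' 0.1;python3 -m handwheel '[[0,-0.08,0,0],[0,-0.1,0,0],[0,-0.1,0,0],[0,-0.1,0,0],[0,-0.1,0,0]]';python3 -m handwheel '[[0,-0.1,0,0],[0,-0.1,0,0],[0,-0.1,0,0],[0,-0.1,0,0],[0,0,0,0]]'; python3 go.py .45 .35 .22 -
```

```text
time: 42.45
tcp_pos: [0.645, 0.0907, 0.0183]
eef_rot: [0.714, -0.678, 0.137, -0.108]
ft_force: [-0.2, -0.8, -1.1]
gripper_width: 0.0599
t 42.45 tcp [0.645  0.0907 0.0183] jaw 70.0 j6 -1.17 turn 0 w 0.0599 F [-0.2 -0.8 -1.1] toolY [-0.032  0.058 -0.998]
[-0.001,-0.001,-0.000,0.000],
time: 42.75
tcp_pos: [0.646, 0.0907, 0.0201]
eef_rot: [0.714, -0.678, 0.136, -0.109]
ft_force: [0.6, 0.6, 0.3]
gripper_width: 0.078
time: 43.25
tcp_pos: [0.6479, 0.0849, 0.1213]
eef_rot: [0.714, -0.678, 0.137, -0.108]
ft_force: [0.2, -0.4, -0.3]
gripper_width: 0.0789
time: 43.75
tcp_pos: [0.6519, 0.0798, 0.218]
eef_rot: [0.715, -0.677, 0.132, -0.113]
ft_force: [0.4, -0.2, 0.6]
gripper_width: 0.079
t 43.75 tcp [0.6519 0.0798 0.218 ] jaw 70.0 j6 -1.17 turn 0 w 0.079 F [ 0.4 -0.2  0.6] toolY [-0.017  0.058 -0.998]
[-0.201,0.012,0.132,0.000],
[-0.201,0.012,0.132,0.000],
[-0.201,0.012,0.132,0.000],
[-0.201,0.012,0.132,0.000],
[-0.201,0.012,0.132,0.000],
[-0.201,0.012,0.132,0.000],
[-0.201,0.012,0.132,0.000],
```

Clear the arm out of the top camera's view.

```bash
python3 -m handwheel '[[-0.2,-0.02,0.132,0],[-0.2,-0.02,0.132,0],[-0.2,-0.02,0.132,0],[-0.2,-0.02,0.132,0],[-0.2,-0.02,0.132,0]]';python3 -m handwheel '[[-0.2,-0.02,0.132,0],[-0.2,-0.02,0.132,0],[-0.2,-0.02,0.132,0],[-0.1,0,0.132,0],[0,0,0,0]]'
python3 - <<'E'
from meas import *
im=read_camera('top'); save('f_top.png',im); s=read_camera('scene'); save('f_sc.png',s)
for n,p in S.items(): 
    try: print('die',n,*fit(im,'top',p,.040,'die'))
    except Exception as e: print(n,e)
E
```

```text
time: 44.25
tcp_pos: [0.5078, 0.2709, 0.249]
eef_rot: [0.714, -0.677, 0.136, -0.116]
ft_force: [0.8, -0.4, -0.2]
gripper_width: 0.0791
time: 44.75
tcp_pos: [0.4042, 0.4267, 0.2723]
eef_rot: [0.715, -0.676, 0.134, -0.114]
ft_force: [0.4, -0.2, 0.8]
gripper_width: 0.0788
die big [0.6444 0.0903] [0.6436 0.091 ] [68.8 65.3] -86.1
die rect [ 0.6245 -0.0945] [ 0.6251 -0.093 ] [54.3 97.2] -5.5
die small [ 0.6246 -0.273 ] [ 0.6227 -0.2726] [42.4 48.4] -73.6
die oval [ 0.4469 -0.0914] [ 0.4325 -0.0924] [91.2 48.1] 37.1
```

View pics/f_top.png

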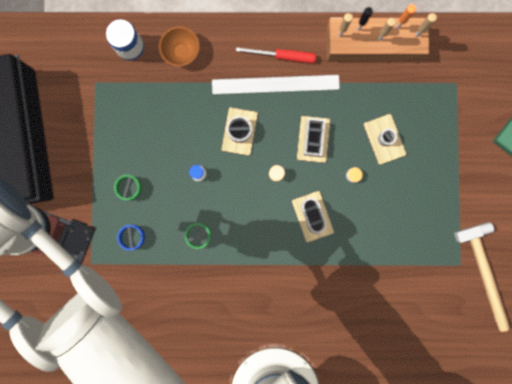

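View pics/f_sc.png

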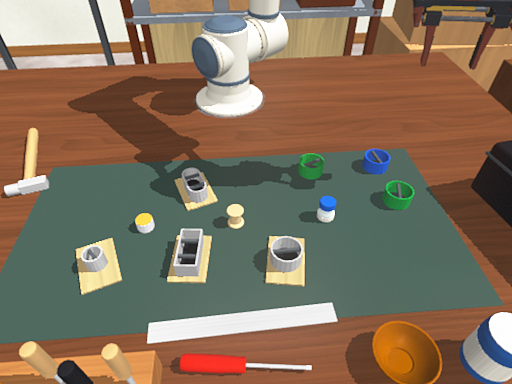

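The top view shows all four dies on their own boards: big (240,128), rect (314,138), small (388,137) and oval (314,215). The oval lies in the arm's shadow, which spoils its threshold fit, so I check it with an outline overlay.

Run:
```python
from meas import *
im=cv2.cvtColor(cv2.imread('pics/f_top.png'),cv2.COLOR_BGR2RGB)
T=[]
for n,(x,y,a) in dict(oval=(.4305,-.0931,19.6),rect=(.6248,-.0956,-5.8),big=(.6444,.0907,0),small=(.6254,-.2746,0)).items():
    o=rect('top',im,x,y,.040,.06,.0004); c=150
    o=np.ascontiguousarray(o); col=(255,0,0)
    if n in('oval','rect'):
        pts=[]
        for t in np.linspace(0,2*np.pi,200):
            if n=='oval': u=(.023 if np.cos(t)>0 else -.023)+.021*np.cos(t); v=.021*np.sin(t)
            else:
                k=1/max(abs(np.cos(t))/.044,abs(np.sin(t))/.021); u,v=k*np.cos(t),k*np.sin(t)
            r=np.radians(a); wx,wy=u*np.cos(r)-v*np.sin(r),u*np.sin(r)+v*np.cos(r)
            pts.append([c-wy/.0004,c-wx/.0004])
        cv2.polylines(o,[np.array(pts).round().astype(int)],True,col,1)
    else: cv2.circle(o,(c,c),int((.03 if n=='big' else .019)/.0004),col,1)
    T.append(o)
save('ov.png',np.vstack([np.hstack(T[:2]),np.hstack(T[2:])]))
```

```text
(no output)
```

View pics/ov.png

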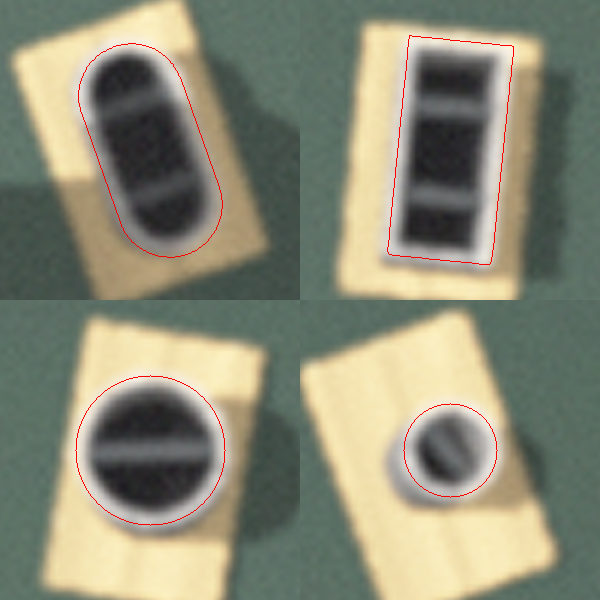

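The overlay puts all four dies within about 2 mm of their targets, lying level and aligned. The jar and spool haven't moved.

```bash
python3 -c "
from rig import *
print(sign_off())"
```

```text
the job is handed in; nothing more can be done
None
```

All four steel dies are on their own boards and released. I handed the job in at about 45 s, with the gripper open and clear of everything.

- **Placement:** in the last top and scene pictures, each die's expected outline fell on its rim within about 2 mm. The rectangular die measured within about 0.5° of its silhouette. The oval die showed no visible misalignment.
- **Jar and spool:** by eye, both stand where they were at the start. The green and blue look-alike rings were not touched.
- **A check that disagreed:** the automatic fit of the oval die in the last top picture was wrong (37° instead of about 20°). The arm's shadow spoiled its threshold, so I judged that die by the outline overlay.
- **Tool tilt:** the tool drifted up to about 0.14 rad off vertical during the moves. I brought it back below 0.06 rad before gripping the small and big round dies. The oval was released at about 0.08 rad, and it looks level on its board.

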